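# Demould the cast bracket

## Robot

A 6-joint arm with a two-finger parallel gripper is mounted at the origin on the work surface. World frame = base frame: x ahead of the robot, y to its left, z up, the work surface at z = 0. Lengths are in m, angles in rad, forces in N, time in s.
With the tool pointing down it reaches from about 0.275 to 1 m from the base axis. Payload 8.4 kg.
Tool frame: the origin (TCP) lies at the very end of the fingers, on their centre line; the grasp point (between the pads) lies 19 mm behind it; z points along the fingers, y is the line along which they close (so a half turn about z gives the same grasp; the last joint's range is limited). The gripper opens to 85 mm and grips with 20 to 120 N. Pads are 22 mm wide; open, the fingers measure 114 mm over their backs; the gripper's body (76 mm by 85 mm) begins 54 mm behind the grasp point. The pads swing forward as they close: fully open they stand 13 mm farther back than shut.
Start: joints at [1.124, 0.353, 1.633, -0, 1.155, -0.002], TCP at [0.269, 0.564, 0.231] pointing down, gripper open.
Joint ranges: [-2.63, 2.63], [-0.92, 2.1], [0.06, 2.66], [-1.3, 4.44], [0, 2.69], [-3.02, 3.02]. Speed limits (rad/s): [2.22, 2.22, 2.79, 3.14, 3.14, 3.14].

## Interface

Orientations are given as a unit quaternion [x, y, z, w].
In Python, from cell import bot, camera, camera_params, order gives the robot as it stands.
- The arm moves only by the shell command python3 -m inch 'ROWS' [FORCE]. ROWS is text: rows parted by semicolons, each of 7 numbers parted by spaces: the shift along the tool's x, y, z in m, then the turn, a rotation vector about the tool's x, y, z in rad, then the finger opening in m, from 0 to 0.0854. A call has 1 to 12 rows; each row is the pose to reach, as a shift and turn from the pose commanded when the call began, along the tool's axes at that moment; what a row does not reach only later rows make up. A row lasts 1/12 s, in which the tool goes at most 41.7 mm and 7.16 degrees, less where a joint would pass 70% of its speed; a pose out of reach is approached as far as the arm can. A call with a gripper value outside its range is refused whole. The fingers move at their own pace and stop on an object; FORCE is the grip in N (left out, the last holds). Time passes only in rows, so rows that repeat a pose let the fingers close. It gives the time, the measured TCP pose, the force, the opening and the grip force at its end, in the units of the state.
- bot.sense(): the state, without advancing time (a new reading comes with each control period).
- camera(name): name is "scene" or "top" or "wrist"; returns (picture, depth): 384x512x3 uint8, blue, green, red; 384x512 float32, m along the optical axis (not along the pixel's ray), 0 where there is no reading.
- camera_params(name): a dict with "camera_matrix" (3x3 intrinsics, pixels), "eye" and "rotation" of the camera in the world. Camera axes: x right, y up, looking along -z (the intrinsics and any distortion apply to the point x, -y, -z); pixel columns grow to the right and rows downward; lengths in m; the calibration is good to about 2 mm. The wrist camera is an equidistant fisheye: a pixel r from the principal point sees the ray r / f radians off the axis. A picture is of the moment at which its call begins: read the wrist's pose just before it. camera_params takes no time and is no camera call; for the wrist camera it gives the pose at the moment of the call.
- order.finish_job(): hands the job in; it is judged then, once.
The state is a dict: "clock": time; "q": joint angles; "joint_vel": joint speeds; "effort": joint torques, N m; "position": TCP position; "tool_rot": TCP orientation; "contact_force": force on the tool from outside, world axes, zero at the start; "wrist_torque": the same for the moment, N m; "opening": finger opening in m; "grasp_force": force on a finger pad.
Only numpy, scipy, OpenCV 4.12 (cv2) and the standard library are available. Lean on these libraries where they do the work, as an engineer would, in place of code of your own. Each camera call takes 0.05 s, during which the arm holds its last target. There are 200 camera calls.

## Task

Draw the wooden keeper bar fully back by its knob, lift the cast bracket out of the sloping mould, and set it down gently, without dropping it, in the empty bay of the tray: flat, lug up, its long side along the long side of the bay like the other two. Leave the keeper drawn back and do not disturb the two finished brackets.

Things in the scene. Friction and masses are not known exactly. Their poses are not given: they have to be found in the camera images.
- bracket: Grey cast-resin bracket lying in the mould. Plate 84 (x) x 44 (y) x 10 mm with an upright eye lug on top: 14 mm thick across y, centred at x = -12 mm, 44 mm long at its foot, 26 mm near its rounded top, rising from z = 10 to 48 mm. Origin: centre of the plate's underside; z up through the lug, x along the long side. 60 to 130 g.
- mould: Wooden mould on a fixed sloping stand, its face leaning 30 deg away from the robot and to the robot's right. Origin: centre of the cavity floor; z = cavity axis, square to the face (the way out), x up the slope, y across. Cavity 88 x 48 mm, 12 deep (face at z = 12). Block x -65..65, y -95..55 mm. Two keeper guide rails, 6 wide, 5 above the face, along y at x = 16.5 and 43.5, y -94..-30.
- keeper (a joint): Slide of the wooden keeper bar, in m: 0 = fully across the end of the bracket, 0.05 = drawn fully back (towards the mould's -y), where the cavity is clear. The bar is 20 mm wide, 105 mm long, its top 23.5 mm above the cavity floor; it needs about 3 N and stays where it is left.
- keeper_knob (a point): Middle of the upright round knob on the keeper bar, 22 mm in diameter, 36 mm tall (18 mm above and below this point), its axis along the mould's z. Axes as the mould's. The bar slides along -y.
- pad: Cork sheet 100 (x) x 82 (y) x 3 mm lining the empty bay of the plywood tray. Origin: centre of its underside (top at z = 3 mm); x along the long side of the bay. Bay 104 x 85 mm inside; the tray's walls and dividers are 6 mm thick and rise 14 mm above the bay floor. Bays lie side by side along y, 91 mm apart.
- finished_a: A finished bracket, same shape as the bracket in the mould, in one bay of the tray. Leave it.
- finished_b: Another finished bracket, in another bay of the tray. Leave it.
Not all that is in view belongs to the job. What is shaped like the bracket but blue or orange is not meant.

How it is judged:
By the outcome, as a careful person would: the job done as asked, in the order asked, and still so for the second after the job is handed in, with the robot touching nothing.
It also fails if it takes over 48 s, if anything falls off the work surface, if the arm or the gripper's body presses on something with over 40 N, if the wrist force passes 120 N, or if a joint passes its speed limit or range.

## Working session

There is one attempt and no reset: what is moved stays moved. The work goes in short steps, Python scripts to look and compute and a shell command to move; the robot and the scene stay as the last step left them, time stands still between calls to the robot, and variables do not carry over. Pictures are saved under pics/ and viewed, at most 10 in all, crops included, and the job is handed in when it is done.

```bash
ls; mkdir -p pics; cat > h.py <<'E'
import numpy as np,cv2
from cell import bot,camera,camera_params,order
from scipy.spatial.transform import Rotation as R
def rot(p):
    r=np.array(p["rotation"]);return r if r.shape==(3,3) else R.from_quat(r).as_matrix()
def cloud(d,p):
    K=np.array(p["camera_matrix"]);v,u=np.mgrid[:d.shape[0],:d.shape[1]]
    P=np.stack([(u-K[0,2])/K[0,0]*d,-(v-K[1,2])/K[1,1]*d,-d],-1)
    return P@rot(p).T+np.array(p["eye"])
E
python3 - <<'E'
from h import *
for n in("scene","top"):
    p=camera_params(n);print(n,p)
    i,d=camera(n);cv2.imwrite(f"pics/{n}0.png",i);np.savez(f"{n}0.npz",i=i,d=d,c=cloud(d,p))
print(bot.sense())
E
```

```text
pics
scene {'camera_matrix': array([[438.57147618,   0.        , 255.55321377],
       [  0.        , 438.57147618, 192.42652045],
       [  0.        ,   0.        ,   1.        ]]), 'eye': array([1.3481869 , 0.81896061, 0.88896754]), 'rotation': array([0.19979719, 0.4231173 , 0.80865112, 0.35656163])}
top {'camera_matrix': array([[427.69335587,   0.        , 256.85680347],
       [  0.        , 427.69335587, 197.34075699],
       [  0.        ,   0.        ,   1.        ]]), 'eye': array([0.29681749, 0.07166231, 1.22959779]), 'rotation': array([ 0.05293652, -0.05341398, -0.69792955,  0.71220714])}
{'clock': 0.1, 'q': array([ 1.12360528e+00,  3.53606248e-01,  1.63404794e+00,  8.57704405e-07,
        1.15518474e+00, -2.35651437e-03]), 'joint_vel': array([ 8.47961910e-05, -1.61740333e-03, -2.93965005e-03,  5.73372427e-04,
        5.80036528e-04,  1.51143771e-04]), 'effort': array([ 1.83527838e-03, -6.06353331e+01, -3.42826617e+01,  8.44297415e-05,
        4.06529551e-03,  5.40954647e-05]), 'position': array([0.26873776, 0.56381208, 0.23062472]), 'tool_rot': array([ 2.20588112e-01,  9.75366852e-01, -6.07375996e-04, -1.39271172e-04]), 'contact_force': array([-0.38011477, -0.31412385,  0.29256062]), 'wrist_torque': array([-0.02011844, -0.00293231,  0.00199126]), 'grasp_force': 0.0, 'opening': 0.08576218877118702}
```

View pics/scene0.png

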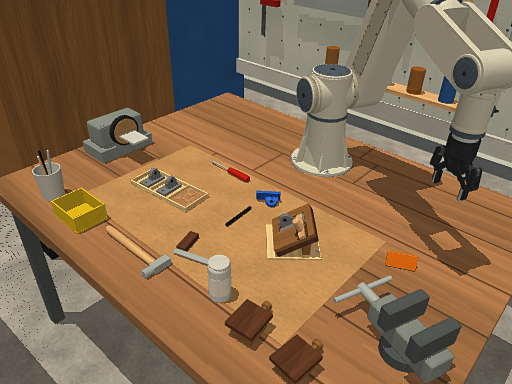

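View pics/top0.png

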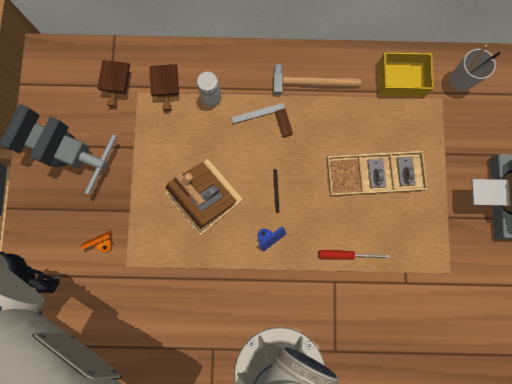

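The scene view shows the mould at about (293,230) and the tray at (170,187). In the top view the mould is at (203,195), with its knob near (187,179). The empty cork bay is at (344,174) and the finished brackets are at (377,172) and (406,170).

```bash
python3 - <<'E'
from h import *
t=np.load("top0.npz");s=np.load("scene0.npz")
a=cv2.resize(t["i"][150:240,155:255],None,fx=4,fy=4,interpolation=2)
b=cv2.resize(s["i"][190:270,255:335],None,fx=4.5,fy=4.5,interpolation=2)
cv2.imwrite("pics/crop.png",np.hstack([a,b]))
c=t["c"]
# face plane: points in mould region with z sloping
for n,z,(r0,r1,c0,c1) in(("top",t,(155,235,160,245)),("scene",s,(195,270,262,330))):
    P=z["c"][r0:r1,c0:c1].reshape(-1,3);P=P[(z["d"][r0:r1,c0:c1].ravel()>0)&(P[:,2]>.03)]
    rng=np.random.default_rng(0);best=0
    for k in range(3000):
        q=P[rng.choice(len(P),3,False)];nn=np.cross(q[1]-q[0],q[2]-q[0]);L=np.linalg.norm(nn)
        if L<1e-6: continue
        nn/=L;nn*=np.sign(nn[2])
        if abs(nn[2]-.866)>.04: continue
        e=abs((P-q[0])@nn)<.0015
        if e.sum()>best:best=e.sum();B=e
    Q=P[B];m=Q.mean(0);nn=np.linalg.svd(Q-m)[2][2];nn*=np.sign(nn[2]);print(n,len(P),best,nn,nn@m,m,"zmax",P[:,2].max(),np.degrees(np.arccos(nn[2])))
print(c[60:90:10,0:1].shape, c[120,150],c[250,400],c[174,344],c[172,377],c[170,406])
E
```

```text
top 2531 864 [ 0.33894213 -0.37409735  0.86323195] 0.13781081343254487 [0.4824544  0.2187412  0.06500825] zmax 0.13019402090397003 30.318573787737172
scene 1678 562 [ 0.33411952 -0.36568749  0.86869834] 0.1388671403402767 [0.49736218 0.22564143 0.06354677] zmax 0.12578431702742154 29.692271296989308
(3, 1, 3) [0.29681749 0.07166231 1.22959779] [ 3.39556914e-01 -3.39059786e-01  3.07920984e-04] [ 0.5559991  -0.17973276  0.00845438] [ 0.55579183 -0.26545337  0.04564363] [ 0.56584385 -0.3517402   0.03415574]
```

View pics/crop.png

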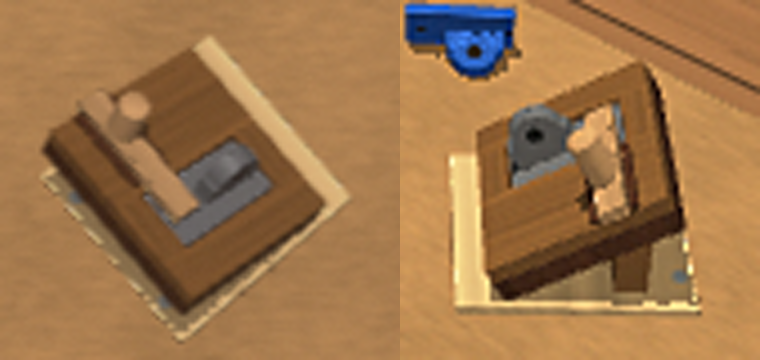

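The left half of the crop is the top view and the right half is the scene view. The keeper bar crosses the upslope (lower-left) end of the grey bracket. The knob top is at crop (130,105), which is top image pixel (187,176). The lug is free at the downslope end.

```bash
python3 - <<'E'
from h import *
t=np.load("top0.npz");s=np.load("scene0.npz")
n=np.array([.3366,-.3700,.866]);n/=np.linalg.norm(n)
h=-np.r_[n[:2],0];h/=np.linalg.norm(h)
al=np.radians(30);n=np.array([-h[0]*.5,-h[1]*.5,np.cos(al)]);x=np.array([*(h[:2]*np.cos(al)),.5]);y=np.cross(n,x)
M=np.stack([x,y,n],1);o=n*.1383
for nm,z,(r0,r1,c0,c1) in(("top",t,(155,235,160,245)),("scene",s,(195,270,262,330))):
    P=z["c"][r0:r1,c0:c1].reshape(-1,3);ok=(z["d"][r0:r1,c0:c1].ravel()>0)&(P[:,2]>.025);P=P[ok]
    I=z["i"][r0:r1,c0:c1].reshape(-1,3)[ok]
    hs=cv2.cvtColor(I[None],cv2.COLOR_BGR2HSV)[0].astype(int)
    L=(P-o)@M  # z=0 at face
    f=(abs(L[:,2])<.003)
    r=cv2.minAreaRect((L[f][:,:2]*1000).astype(np.float32));print(nm,"face rect",r, "pct",np.percentile(L[f][:,:2],[.5,99.5],axis=0)*1000, np.median(L[f][:,2]))
    g=(hs[:,1]<60);b=g&(L[:,2]>.005);pl=g&(abs(L[:,2]+.002)<.003)
    for k,w in(("lug",b),("plate",pl),("knob/bar",(~g)&(L[:,2]>.008)),("knob",(~g)&(L[:,2]>.025)),):
        if w.sum()>3: print(k,w.sum(),(np.percentile(L[w],[2,50,98],axis=0)*1000).round(1).tolist(), I[w].mean(0).round(),cv2.minAreaRect((L[w][:,:2]*1000).astype(np.float32)))
    kt=(~g)&(L[:,2]>.008); 
    print("knob hist",np.histogram(L[kt][:,2]*1000,bins=range(6,60,4)))
# tray
for nm,z in(("top",t),("scene",s)):
    C=z["c"];I=z["i"];hs=cv2.cvtColor(I,cv2.COLOR_BGR2HSV)
    reg=(C[...,0]>.46)&(C[...,0]<.66)&(C[...,1]<-.1)&(C[...,1]>-.45)&(z["d"]>0)
    rim=reg&(C[...,2]>.006)&(hs[...,1]>60)
    print(nm,"tray z",np.histogram(C[rim][:,2]*1000,bins=range(4,24,2)),cv2.minAreaRect((C[rim][:,:2]*1000).astype(np.float32)))
    gr=reg&(hs[...,1]<60)&(C[...,2]>.005)
    P=C[gr];
    for lo,hi in((-.305,-.2),(-.42,-.305)):
        q=P[(P[:,1]>lo)&(P[:,1]<hi)];
        if len(q)>5:
            print("fin",len(q),cv2.minAreaRect((q[q[:,2]<.02][:,:2]*1000).astype(np.float32)),"lug",q[q[:,2]>.022].mean(0), q[:,2].max(),np.histogram(q[:,2]*1000,bins=range(4,64,6))[0])
print(M)
E
```

```text
top face rect ((-107.38050842285156, -510.03436279296875), (152.3178253173828, 133.52838134765625), 89.07933807373047) pct [[-172.35354144 -584.29235591]
 [ -41.79220917 -435.46023941]] -0.0005403542270132628
lug 107 [[-136.1, -496.5, 5.6], [-110.0, -488.0, 27.4], [-96.3, -482.5, 36.2]] [85. 86. 91.] ((-118.2645263671875, -489.7231140136719), (14.956646919250488, 46.75409698486328), 89.98834228515625)
plate 185 [[-147.3, -510.4, -4.9], [-106.0, -478.3, -2.7], [-66.7, -467.9, 0.6]] [ 95.  97. 102.] ((-107.092041015625, -489.5196228027344), (43.43484878540039, 85.75938415527344), 89.94839477539062)
knob/bar 307 [[-88.8, -585.0, 8.3], [-75.0, -545.8, 11.8], [-65.9, -484.2, 49.1]] [ 82. 122. 163.] ((-83.39324951171875, -523.1838989257812), (64.1354751586914, 125.50179290771484), 28.950302124023438)
knob 77 [[-85.4, -564.1, 25.9], [-72.4, -553.8, 44.4], [-66.3, -544.9, 50.0]] [ 83. 122. 164.] ((-77.02406311035156, -554.9722290039062), (22.95823097229004, 20.14707374572754), 11.760686874389648)
knob hist (array([ 71, 135,  14,   5,   7,   6,   8,   4,   7,  27,  21,   2,   0]), array([ 6, 
[... 1872 characters left out ...]
0, 129,  90,  97, 117, 106,  58]), array([ 4,  6,  8, 10, 12, 14, 16, 18, 20, 22])) ((554.7716064453125, -271.84112548828125), (152.25421142578125, 291.06561279296875), 6.461666584014893)
fin 242 ((568.2230834960938, -272.49749755859375), (83.86065673828125, 47.09082794189453), 6.559114456176758) lug [ 0.55907072 -0.27092727  0.03817516] 0.05481452023974798 [12 86 59 18 14 17 11 19  6]
fin 230 ((574.19775390625, -358.29522705078125), (85.00682067871094, 45.455078125), 5.521913528442383) lug [ 0.56504244 -0.35647466  0.03796829] 0.05512804566308316 [12 86 48 15 20 12 14 19  4]
[[-0.58277575 -0.73970483  0.33646574]
 [ 0.64060317 -0.67293147 -0.36985241]
 [ 0.5         0.          0.8660254 ]]
```

Both views agree on the mould to within about 5 mm. Block, plate and lug sizes match the values given, and the lug is downslope at x of about -12. Next I'll move above the mould, aligned with its axis, and refine with the wrist camera.

```bash
cat >> h.py <<'E'
M=np.array([[-0.58277575,-0.73970483,0.33646574],[0.64060317,-0.67293147,-0.36985241],[0.5,0,0.8660254]])
M=np.linalg.svd(M)[0]@np.linalg.svd(M)[2]
O=M@np.array([-.1085,-.4905,.1263])
T=M@np.diag([1,-1,-1.])   # tool x=x_m, y=-y_m, z=-n
def go(p,Rt):
    s=bot.sense();R0=R.from_quat(s["tool_rot"]).as_matrix()
    print("shift",(R0.T@(np.array(p)-s["position"])).round(4),"rotvec",R.from_matrix(R0.T@Rt).as_rotvec().round(4),"t",s["clock"])
def inm(p): return M.T@(np.array(p)-O)
E
python3 -c "
from h import *
print(O);go(O+M@[.01,-.04,.17],T)"
```

```text
[0.46855201 0.21385508 0.05512901]
shift [-0.4168 -0.2217  0.0235] rotvec [-0.1027  0.5172  0.3785] t 0.1
```

```bash
r="-0.4168 -0.2217 0.0235 -0.1027 0.5172 0.3785 0.085"; python3 -m inch '-0.417 -0.222 0.0235 -0.103 0.517 0.3785 0.085;-0.417 -0.222 0.0235 -0.103 0.517 0.3785 0.085;-0.417 -0.222 0.0235 -0.103 0.517 0.3785 0.085;-0.417 -0.222 0.0235 -0.103 0.517 0.3785 0.085;-0.417 -0.222 0.0235 -0.103 0.517 0.3785 0.085;-0.417 -0.222 0.0235 -0.103 0.517 0.3785 0.085;-0.417 -0.222 0.0235 -0.103 0.517 0.3785 0.085;-0.417 -0.222 0.0235 -0.103 0.517 0.3785 0.085;-0.417 -0.222 0.0235 -0.103 0.517 0.3785 0.085;-0.417 -0.222 0.0235 -0.103 0.517 0.3785 0.085;-0.417 -0.222 0.0235 -0.103 0.517 0.3785 0.085;-0.417 -0.222 0.0235 -0.103 0.517 0.3785 0.085' 60
python3 -m inch '0 0 0 0 0 0 0.085;0 0 0 0 0 0 0.085'
cat >> h.py <<'E'
def wcloud(d,p,k=None):
    K=np.array(p["camera_matrix"]);v,u=np.mgrid[:d.shape[0],:d.shape[1]]
    a=(u-K[0,2])/K[0,0];b=(v-K[1,2])/K[1,1];r=np.hypot(a,b)+1e-9
    f=np.where(r<1.4,np.tan(np.minimum(r,1.4))/r,0)
    P=np.stack([a*f*d,-b*f*d,-d],-1)
    return P@rot(p).T+np.array(p["eye"])
E
python3 - <<'E'
from h import *
s=bot.sense();p=camera_params("wrist");i,d=camera("wrist");cv2.imwrite("pics/w1.png",i)
np.savez("w1.npz",i=i,d=d,c=wcloud(d,p));print(p,s["position"],inm(s["position"]))
E
```

```text
clock: 1.1
position: [0.5526, 0.1801, 0.2068]
tool_rot: [0.392, 0.883, 0.105, -0.236]
contact_force: [-0.6, -0.7, 0.6]
opening: 0.0851
grasp_force: 0.0
clock: 1.27
position: [0.5498, 0.184, 0.2073]
tool_rot: [0.391, 0.883, 0.105, -0.237]
contact_force: [-0.6, 0.1, -0.5]
opening: 0.0848
grasp_force: 0.0
{'camera_matrix': array([[297.31863964,   0.        , 253.63386105],
       [  0.        , 297.31863964, 188.87498911],
       [  0.        ,   0.        ,   1.        ]]), 'eye': array([0.55901394, 0.17389554, 0.36234714]), 'rotation': array([0.12179875, 0.04619109, 0.35718851, 0.92490422])} [0.54977916 0.18402947 0.20727711] [ 0.00963045 -0.04001352  0.17012535]
```

View pics/w1.png

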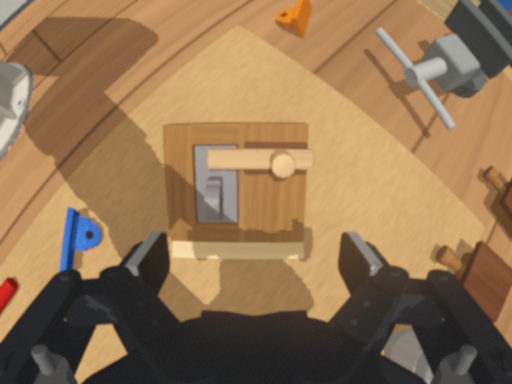

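The wrist view shows the mould block at pixels (163–308, 123–243) and the knob at (283,163). The grey plate is at (194–238, 144–223) and the lug foot near (214,200). It is square to the image, so the yaw is good.

```bash
cat >> h.py <<'E'
def meas(i,c,d):
    L=(c-O)@M;hs=cv2.cvtColor(i,cv2.COLOR_BGR2HSV).astype(int)
    reg=(abs(L[...,0])<.09)&(L[...,1]<.08)&(L[...,1]>-.17)&(d>0)&(L[...,2]>-.005)&(L[...,2]<.08)&(c[...,2]>.02)
    g=hs[...,1]<60
    f=reg&~g&(abs(L[...,2]-.012)<.004)
    n=np.linalg.svd(L[f]-L[f].mean(0),full_matrices=False)[2][2];print("face n",n*np.sign(n[2]),"z",np.median(L[f][:,2]))
    for k,w in(("face",f),("plate",reg&g&(abs(L[...,2]-.010)<.003)),("lug",reg&g&(L[...,2]>.02)),("lugtop",reg&g&(L[...,2]>.042)),("bar",reg&~g&(abs(L[...,2]-.0235)<.003)),("knob",reg&~g&(L[...,2]>.055)),("knobside",reg&~g&(L[...,2]>.03))):
        if w.sum()>5: print(k,w.sum(),(np.percentile(L[w],[1,50,99],axis=0)*1000).round(1).tolist(),[np.round(v,1) for v in cv2.minAreaRect((L[w][:,:2]*1000).astype(np.float32))])
E
python3 - <<'E'
from h import *
w=np.load("w1.npz");meas(w["i"],w["c"],w["d"])
E
```

```text
face n [-0.00232623  0.00442687  0.9999875 ] z 0.01125755100682898
face 11214 [[-65.7, -94.4, 9.3], [-6.5, -30.0, 11.3], [62.4, 53.2, 15.7]] [array([ -1.7, -20.6]), array([151.4, 130.8]), np.float64(89.7)]
plate 1684 [[-42.0, -22.0, 7.6], [-0.5, -0.2, 9.1], [39.7, 20.7, 11.2]] [array([-1.3, -0.4]), array([43.6, 82.6]), np.float64(89.5)]
lug 705 [[-34.5, -7.5, 20.8], [-7.5, -1.8, 41.8], [8.8, 5.8, 48.0]] [array([-13. ,  -0.8]), array([13.9, 44.4]), np.float64(89.5)]
lugtop 346 [[-25.0, -7.2, 42.2], [-11.6, -0.8, 45.9], [-0.9, 5.8, 48.3]] [array([-13.2,  -0.7]), array([13.5, 26.3]), np.float64(88.7)]
bar 1679 [[18.3, -97.8, 20.8], [29.2, -36.1, 22.8], [38.1, 4.3, 24.3]] [array([ 28.2, -47.1]), array([104. ,  20.3]), np.float64(90.0)]
knob 446 [[19.0, -76.2, 55.4], [28.9, -65.9, 58.6], [38.1, -56.0, 60.3]] [array([ 28.5, -66.2]), array([20.1, 19.8]), np.float64(46.3)]
knobside 537 [[19.0, -75.8, 31.9], [30.2, -65.2, 58.5], [38.7, -55.6, 60.2]] [array([ -0.4, -36.5]), array([ 20.2, 103.6]), np.float64(44.5)]
```

The wrist depth confirms everything to within 2 mm (knob at x 28.5, y -66, top 60 mm). Now I'll go down onto the knob and close along the slide direction.

```bash
python3 -m inch '0.019 0.028 0.03 0 0 0 0.085;0.019 0.028 0.06 0 0 0 0.085;0.019 0.028 0.09 0 0 0 0.085;0.019 0.028 0.12 0 0 0 0.085;0.019 0.028 0.141 0 0 0 0.085;0.019 0.028 0.141 0 0 0 0.085;0.019 0.028 0.141 0 0 0 0.06;0.019 0.028 0.141 0 0 0 0.04;0.019 0.028 0.141 0 0 0 0.02;0.019 0.028 0.141 0 0 0 0.015;0.019 0.028 0.141 0 0 0 0.015;0.019 0.028 0.141 0 0 0 0.015' 30
python3 -m inch '0 0 0 0 0 0 0.015;0 0 0 0 0 0 0.015'; python3 -c "
from h import *
s=bot.sense();print(inm(s['position']),M.T@s['contact_force'])"
```

```text
clock: 2.32
position: [0.5128, 0.2673, 0.0962]
tool_rot: [0.391, 0.884, 0.106, -0.236]
contact_force: [0.8, -2.6, 5.1]
opening: 0.0215
grasp_force: 29.3
clock: 2.48
position: [0.5129, 0.2673, 0.0962]
tool_rot: [0.391, 0.883, 0.106, -0.236]
contact_force: [0.2, -2.5, 5.9]
opening: 0.021
grasp_force: 29.3
[ 0.02898466 -0.0687754   0.03074291] [1.2027124  1.53885151 6.1574744 ]
```

```bash
python3 -m inch '0 0.005 -0.001 0 0 0 0.015;0 0.011 -0.001 0 0 0 0.015;0 0.017 -0.001 0 0 0 0.015;0 0.023 -0.001 0 0 0 0.015;0 0.029 -0.001 0 0 0 0.015;0 0.034 -0.001 0 0 0 0.015;0 0.038 -0.001 0 0 0 0.015;0 0.042 -0.001 0 0 0 0.015;0 0.045 -0.001 0 0 0 0.015;0 0.047 -0.001 0 0 0 0.015;0 0.0485 -0.001 0 0 0 0.015;0 0.0485 -0.001 0 0 0 0.015' ; python3 -c "
from h import *
s=bot.sense();print(inm(s['position']),M.T@s['contact_force'])"
```

```text
clock: 3.48
position: [0.5454, 0.2969, 0.0961]
tool_rot: [0.389, 0.884, 0.102, -0.239]
contact_force: [-9.6, -23.4, 14.7]
opening: 0.0214
grasp_force: 32.6
[ 0.02887708 -0.1126877   0.03059919] [-2.05073092 22.83463214 18.11716632]
```

```bash
cat > look.py <<'E'
from h import *
import sys
s=bot.sense();p=camera_params("wrist");i,d=camera("wrist");c=wcloud(d,p);np.savez("w.npz",i=i,d=d,c=c)
print(inm(s["position"]),M.T@s["contact_force"],s["opening"]);meas(i,c,d)
E
python3 look.py
```

```text
[ 0.02887708 -0.1126877   0.03059919] [-2.05073092 22.83463214 18.11716632] 0.021400619024513207
face n [0.00422612 0.00969688 0.99994405] z 0.011260583344319695
face 11830 [[-41.5, -101.6, 8.8], [45.5, -26.6, 11.3], [63.2, 53.5, 15.9]] [array([  2. , -44.5]), array([200.2, 123.2]), np.float64(89.8)]
plate 3094 [[-13.9, -22.4, 7.5], [19.8, -7.0, 9.1], [40.2, 20.3, 12.3]] [array([11.4, -0.5]), array([45. , 58.6]), np.float64(89.9)]
lug 2710 [[-11.4, -131.1, 20.8], [35.4, -83.2, 45.5], [42.2, 5.9, 79.6]] [array([ 19.7, -61.8]), array([ 36.8, 148.1]), np.float64(15.3)]
lugtop 1622 [[-11.1, -131.5, 42.2], [39.5, -97.0, 61.9], [42.3, 5.6, 79.8]] [array([ 21. , -61.6]), array([ 35.4, 147.5]), np.float64(13.5)]
bar 3489 [[18.8, -144.9, 20.9], [31.9, -74.5, 22.8], [38.3, -42.3, 24.5]] [array([ 28.3, -93.5]), array([104.8,  20.7]), np.float64(89.9)]
knob 3610 [[18.7, -152.5, 55.4], [34.1, -115.4, 60.1], [42.5, -78.6, 79.8]] [array([  29.8, -113.8]), array([26.1, 85.8]), np.float64(0.3)]
knobside 5142 [[18.6, -150.5, 31.3], [35.6, -115.0, 58.8], [42.4, -79.5, 79.7]] [array([ 23.4, -73.5]), array([ 36.7, 169.2]), np.float64(10.8)]
```

The bar has moved only about 46.5 mm. The 18 N upward force on the tool shows the fingertips pressing on the bar and adding drag. I'll open, raise 4 mm, regrip and finish the pull.

```bash
python3 -m inch '0 -0.004 0 0 0 0 0.032;0 -0.004 0 0 0 0 0.034;0 -0.004 -0.003 0 0 0 0.034;0 -0.004 -0.006 0 0 0 0.034;0 -0.004 -0.006 0 0 0 0.034;0 -0.004 -0.006 0 0 0 0.015;0 -0.004 -0.006 0 0 0 0.015;0 -0.004 -0.006 0 0 0 0.015' 30
python3 -c "
from h import *
s=bot.sense();print(inm(s['position']),M.T@s['contact_force'])"
python3 -m inch '0 0.002 0 0 0 0 0.015;0 0.004 0 0 0 0 0.015;0 0.006 0 0 0 0 0.015;0 0.007 0 0 0 0 0.015;0 0.007 0 0 0 0 0.015'
python3 look.py | egrep 'bar|^\['
```

```text
clock: 4.2
position: [0.5471, 0.2946, 0.1018]
tool_rot: [0.39, 0.884, 0.105, -0.237]
contact_force: [-0.9, -4.6, 6.1]
opening: 0.0209
grasp_force: 29.4
[ 0.02926305 -0.11245164  0.03698273] [0.63763394 3.797991   6.69429201]
clock: 4.62
position: [0.5473, 0.295, 0.1014]
tool_rot: [0.389, 0.884, 0.1, -0.241]
contact_force: [-16.9, -28.4, 20.3]
opening: 0.0208
grasp_force: 32.1
[ 0.02927018 -0.11282175  0.03656427] [ 1.78628152 31.65905169 22.39583704] 0.020807326745811754
bar 3438 [[18.9, -144.9, 20.9], [32.0, -76.0, 22.8], [38.3, -42.3, 24.3]] [array([ 28.1, -93.4]), array([ 21.1, 104.8]), np.float64(0.0)]
```

```bash
python3 - <<'E'
from h import *
t=np.load("top0.npz");c=t["c"];s=bot.sense()
q=(c[...,2]>.015)&(c[...,0]>.42)&(c[...,1]>.27)&(c[...,1]<.5)&(t["d"]>0)
P=c[q];L=(P-O)@M
far=P[L[:,1]<-.105]
for lo,hi in((.27,.32),(.32,.4),(.4,.5)):
    z=far[(far[:,1]>=lo)&(far[:,1]<hi)]
    if len(z):print(lo,len(z),z.min(0),z.max(0))
i,d=camera("scene");a=cv2.resize(i[170:300,230:370],None,fx=4.2,fy=4.2,interpolation=2)
w=np.load("w.npz")["i"];cv2.imwrite("pics/j.png",a);cv2.imwrite("pics/j2.png",w)
E
```

```text
0.27 88 [0.77728525 0.30996609 0.03350347] [0.86461686 0.31990093 0.05364083]
0.32 867 [0.73481612 0.320171   0.01562715] [0.86743378 0.39667186 0.05531916]
0.4 579 [0.5636503  0.45716477 0.01543271] [0.8712     0.49989565 0.07281413]
```

View pics/j.png

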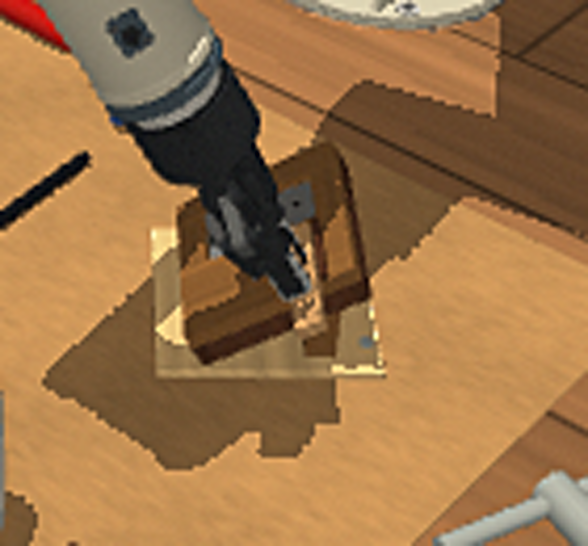

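View pics/j2.png

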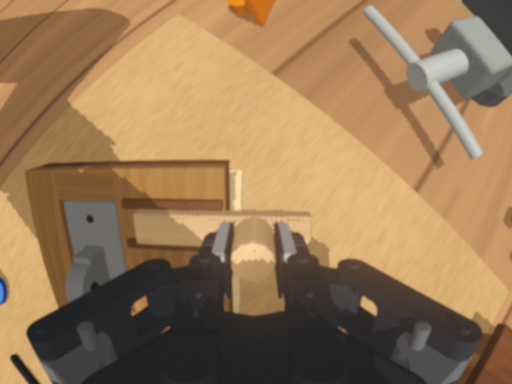

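There is nothing in the way: the bar overhangs the block freely and the wrist view shows the fingers squarely on the knob at (253,245). To rule out jamming, I'll take the downward load off while still pulling.

```bash
python3 -m inch '0 -0.004 -0.002 0 0 0 0.015;0 -0.004 -0.004 0 0 0 0.015;0 -0.003 -0.005 0 0 0 0.015;0 0 -0.005 0 0 0 0.015;0 0 -0.005 0 0 0 0.015' 30
python3 look.py | egrep 'bar|^\['
python3 -m inch '0 0.002 0 0 0 0 0.015;0 0.002 0 0 0 0 0.015'
python3 look.py | egrep 'bar|^\['
```

```text
clock: 5.13
position: [0.5472, 0.2946, 0.1019]
tool_rot: [0.389, 0.883, 0.099, -0.242]
contact_force: [-17.3, -11.3, -10.3]
opening: 0.0207
grasp_force: 33.0
[ 0.02930871 -0.11252695  0.03710618] [ -2.31185866  20.40651672 -10.51309738] 0.020667215950929477
bar 3432 [[19.0, -144.8, 20.7], [31.9, -75.9, 22.8], [38.3, -42.2, 24.4]] [array([ 28.9, -93.3]), array([ 20.9, 105. ]), np.float64(0.7)]
clock: 5.35
position: [0.5473, 0.2947, 0.1019]
tool_rot: [0.389, 0.883, 0.097, -0.243]
contact_force: [-21.7, -18.2, -6.1]
opening: 0.0207
grasp_force: 34.0
[ 0.0293129  -0.11265849  0.03702685] [-2.09983776 28.28492771 -5.83912987] 0.02067969371274865
bar 3437 [[18.9, -144.8, 20.8], [31.9, -76.0, 22.8], [38.3, -42.2, 24.3]] [array([ 28.5, -93.3]), array([104.9,  20.9]), np.float64(90.0)]
```

With no downward load, 28 N gives no motion, so this is the end stop. I'll release the knob, back off and go above the lug.

```bash
python3 -m inch '0 -0.004 0.003 0 0 0 0.015;0 -0.004 0.003 0 0 0 0.04;0 -0.004 0.003 0 0 0 0.06;0 -0.004 0.003 0 0 0 0.06;0 -0.004 -0.02 0 0 0 0.06;0 -0.004 -0.05 0 0 0 0.085;0 -0.004 -0.07 0 0 0 0.085;0 -0.004 -0.07 0 0 0 0.085'
python3 look.py | egrep 'bar|knob|lug|^\['
python3 -c "
from h import *
go(O+M@[-.013,-.0007,.1],T);go(O+M@[-.013,-.0007,.017],T)"
```

```text
clock: 6.07
position: [0.58, 0.2703, 0.1704]
tool_rot: [0.39, 0.884, 0.108, -0.234]
contact_force: [0.2, 0.4, 0.5]
opening: 0.085
grasp_force: 0.0
[ 0.02884072 -0.12043745  0.11640415] [ 0.40286153 -0.43562655  0.32883625] 0.08497728679060033
lug 1014 [[-26.1, -8.3, 20.6], [-6.6, -5.0, 39.0], [8.6, 6.0, 48.0]] [array([-13.1,  -1.3]), array([44.4, 15.1]), np.float64(1.4)]
lugtop 400 [[-25.4, -8.0, 42.1], [-11.4, -1.7, 45.7], [-0.7, 6.0, 48.3]] [array([-12.9,  -0.9]), array([26.3, 14.4]), np.float64(0.6)]
bar 2331 [[18.6, -144.6, 21.0], [29.2, -85.6, 22.8], [38.3, -42.2, 24.4]] [array([ 28.5, -93.3]), array([ 20.5, 104.9]), np.float64(0.5)]
knob 682 [[19.0, -122.2, 55.5], [29.3, -112.6, 58.7], [38.5, -102.4, 60.3]] [array([  28.5, -112.4]), array([20.7, 21.1]), np.float64(22.9)]
knobside 924 [[-10.3, -122.9, 31.5], [31.7, -112.9, 58.3], [39.2, 6.1, 60.2]] [array([  9.2, -55.2]), array([ 27.4, 142.2]), np.float64(21.9)]
shift [-0.0417 -0.119   0.0135] rotvec [0.0056 0.0021 0.002 ] t 6.1167
shift [-0.0415 -0.1195  0.0965] rotvec [0.0056 0.0021 0.002 ] t 6.1167
```

```bash
python3 -m inch '-0.012 -0.03 0 0 0 0 0.085;-0.025 -0.065 0 0 0 0 0.085;-0.0415 -0.1 0 0 0 0 0.085;-0.0415 -0.119 0.013 0 0 0 0.085;-0.0415 -0.119 0.013 0 0 0 0.085;-0.0415 -0.119 0.013 0 0 0 0.085'
python3 -c "
from h import *
go(O+M@[-.013,-.0008,.017],T)"
```

```text
clock: 6.62
position: [0.5068, 0.1687, 0.1332]
tool_rot: [0.391, 0.883, 0.105, -0.238]
contact_force: [0.7, 0.3, 0.8]
opening: 0.0849
grasp_force: 0.0
shift [-0.001   0.0029  0.0801] rotvec [ 0.0002 -0.002  -0.0011] t 6.6167
```

```bash
python3 -m inch '-0.001 0.002 0.02 0 0 0 0.085;-0.001 0.002 0.04 0 0 0 0.085;-0.001 0.002 0.05 0 0 0 0.085;-0.001 0.002 0.05 0 0 0 0.085;-0.001 0.002 0.05 0 0 0 0.085'
python3 -c "
from h import *
go(O+M@[-.013,-.0008,.017],T)"
```

```text
clock: 7.03
position: [0.4935, 0.1887, 0.0903]
tool_rot: [0.39, 0.884, 0.105, -0.237]
contact_force: [1.0, 0.6, 0.7]
opening: 0.0852
grasp_force: 0.0
shift [ 0.0001 -0.0007  0.0311] rotvec [ 0.0004 -0.0008  0.0015] t 7.0333
```

```bash
python3 -m inch '0 -0.0007 0.012 0 0 0 0.085;0 -0.0007 0.024 0 0 0 0.085;0 -0.0007 0.030 0 0 0 0.085;0 -0.0007 0.030 0 0 0 0.07;0 -0.0007 0.030 0 0 0 0.05;0 -0.0007 0.030 0 0 0 0.03;0 -0.0007 0.030 0 0 0 0.01;0 -0.0007 0.030 0 0 0 0.005;0 -0.0007 0.030 0 0 0 0.005;0 -0.0007 0.030 0 0 0 0.005;0 -0.0007 0.030 0 0 0 0.005' 60
python3 -c "
from h import *
s=bot.sense();print(inm(s['position']),M.T@s['contact_force'])"
```

```text
clock: 7.95
position: [0.4833, 0.1985, 0.0647]
tool_rot: [0.39, 0.884, 0.106, -0.236]
contact_force: [1.2, -2.4, 3.2]
opening: 0.0131
grasp_force: 59.3
[-0.01362004 -0.00057458  0.01888656] [-0.65344051  0.73980219  4.11682837]
```

The lug is gripped (13 mm opening, 59 N). Lifting straight out along the cavity axis.

```bash
python3 -m inch '0 0 -0.003 0 0 0 0.005;0 0 -0.007 0 0 0 0.005;0 0 -0.012 0 0 0 0.005;0 0 -0.02 0 0 0 0.005;0 0 -0.035 0 0 0 0.005;0 0 -0.055 0 0 0 0.005;0 0 -0.08 0 0 0 0.005;0 0 -0.10 0 0 0 0.005;0 0 -0.10 0 0 0 0.005;0 0 -0.10 0 0 0 0.005'
python3 - <<'E'
from h import *
s=bot.sense();p=camera_params("wrist");i,d=camera("wrist");c=wcloud(d,p);cv2.imwrite("pics/lift.png",i)
Rt=R.from_quat(s["tool_rot"]).as_matrix();L=(c-s["position"])@Rt
hs=cv2.cvtColor(i,cv2.COLOR_BGR2HSV)
w=(hs[...,1]<60)&(abs(L[...,0])<.08)&(abs(L[...,1])<.04)&(L[...,2]>.002)&(L[...,2]<.016)&(d>0)
print("plate top, tool frame",w.sum(),np.percentile(L[w],[2,50,98],axis=0).round(4))
# tray, top view: rim edges & pad
t=np.load("top0.npz");C=t["c"];h=cv2.cvtColor(t["i"],cv2.COLOR_BGR2HSV).astype(int)
reg=(C[...,0]>.47)&(C[...,0]<.65)&(C[...,1]<-.1)&(C[...,1]>-.44)&(t["d"]>0)
print("mat",h[120,250],"wall",h[165,329],h[155,344],"pad",h[174,344])
e=cv2.resize(t["i"][140:210,315:440],None,fx=6,fy=6,interpolation=0);cv2.imwrite("pics/tray.png",e)
E
```

```text
clock: 8.78
position: [0.5173, 0.1612, 0.1518]
tool_rot: [0.391, 0.884, 0.106, -0.235]
contact_force: [-0.5, -0.9, -1.0]
opening: 0.0134
grasp_force: 58.6
plate top, tool frame 6806 [[ 0.0041 -0.0207  0.0082]
 [ 0.033  -0.0001  0.0097]
 [ 0.0534  0.0211  0.0111]]
mat [ 15 135 163] wall [ 17 112 186] [ 17 118 197] pad [ 14 135 155]
```

View pics/lift.png

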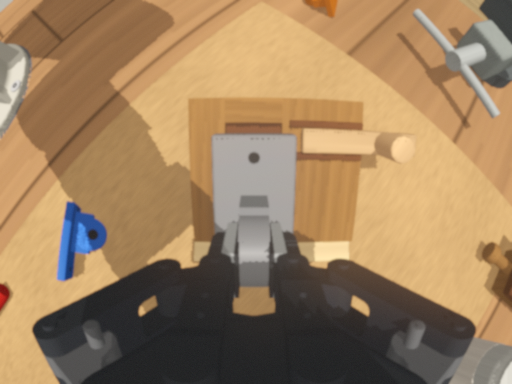

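The bracket is clear of the mould and square in the fingers: plate at pixels (212–297, 133–230). The keeper is still back, with its knob at (400,148). Next I'll go near the tray with the bracket level, stopping short of the bay so the wrist camera sees it.

```bash
cat >> h.py <<'E'
def down(deg):
    a=np.radians(deg);x=np.array([np.cos(a),np.sin(a),0]);z=np.array([0,0,-1.]);return np.stack([x,np.cross(z,x),z],1)
E
python3 -c "
from h import *
go([.45,.05,.23],down(67));go([.42,-.17,.23],down(3))"
```

```text
shift [ 0.0068 -0.1238 -0.0876] rotvec [-0.2966 -0.4662  1.1123] t 8.8333
shift [-0.1165 -0.294  -0.1592] rotvec [-0.5872 -0.2805  2.1944] t 8.8333
```

```bash
python3 -m inch '0 0 -0.03 0 0 0 0.005;0.002 -0.03 -0.06 -0.297 -0.466 1.112 0.005;0.004 -0.06 -0.088 -0.297 -0.466 1.112 0.005;0.007 -0.09 -0.088 -0.297 -0.466 1.112 0.005;0.007 -0.124 -0.088 -0.297 -0.466 1.112 0.005;0.007 -0.124 -0.088 -0.297 -0.466 1.112 0.005;0.007 -0.124 -0.088 -0.297 -0.466 1.112 0.005;0.007 -0.124 -0.088 -0.297 -0.466 1.112 0.005;0.007 -0.124 -0.088 -0.297 -0.466 1.112 0.005;0.007 -0.124 -0.088 -0.297 -0.466 1.112 0.005;0.007 -0.124 -0.088 -0.297 -0.466 1.112 0.005;0.007 -0.124 -0.088 -0.297 -0.466 1.112 0.005'
python3 -c "
from h import *
go([.42,-.17,.23],down(3))"
```

```text
clock: 9.83
position: [0.4486, 0.051, 0.2294]
tool_rot: [0.835, 0.55, -0.001, 0.0]
contact_force: [0.4, 0.4, -1.3]
opening: 0.0132
grasp_force: 59.1
shift [-2.144e-01  6.090e-02 -2.000e-04] rotvec [5.0000e-04 2.3000e-03 1.1129e+00] t 9.8333
```

```bash
python3 -m inch '-0.03 0.009 0 0 0 1.113 0.005;-0.06 0.018 0 0 0 1.113 0.005;-0.09 0.027 0 0 0 1.113 0.005;-0.12 0.036 0 0 0 1.113 0.005;-0.15 0.044 0 0 0 1.113 0.005;-0.18 0.052 0 0 0 1.113 0.005;-0.2 0.058 0 0 0 1.113 0.005;-0.214 0.061 0 0 0 1.113 0.005;-0.214 0.061 0 0 0 1.113 0.005;-0.214 0.061 0 0 0 1.113 0.005;-0.214 0.061 0 0 0 1.113 0.005;-0.214 0.061 0 0 0 1.113 0.005'
python3 - <<'E'
from h import *
s=bot.sense();p=camera_params("wrist");i,d=camera("wrist");c=wcloud(d,p);cv2.imwrite("pics/bay.png",i);np.savez("bay.npz",i=i,c=c,d=d)
print(s["position"],p["eye"])
E
```

```text
clock: 10.83
position: [0.4224, -0.1704, 0.2298]
tool_rot: [1.0, 0.032, -0.0, -0.001]
contact_force: [0.3, 0.4, -1.6]
opening: 0.0134
grasp_force: 59.0
[ 0.42240425 -0.17036188  0.22982546] [ 0.48795127 -0.16582871  0.37103255]
```

View pics/bay.png

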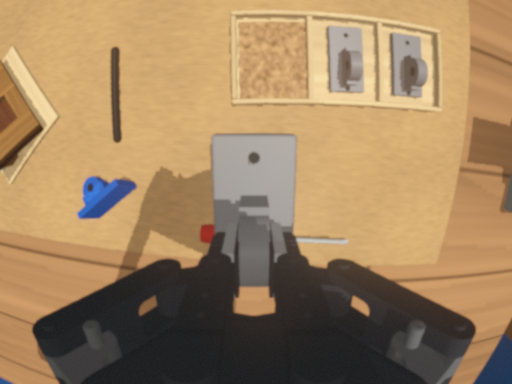

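The wrist view shows the tray at pixels (231–440, 11–110), with the cork pad at (237–308, 18–101). The finished brackets are upright at (346,60) and (407,66), lugs nearer the robot.

```bash
python3 - <<'E'
from h import *
b=np.load("bay.npz");c=b["c"];i=b["i"];v,u=np.mgrid[:384,:512]
hs=cv2.cvtColor(i,cv2.COLOR_BGR2HSV).astype(int)
reg=(u>222)&(u<450)&(v<118)&(b["d"]>0)
z=c[...,2]
rim=reg&(z>.011)&(hs[...,1]>50)&(z<.026)
print("rim rect",[np.round(x,4) for x in cv2.minAreaRect((c[rim][:,:2]*1000).astype(np.float32))],"z",np.percentile(z[rim],[10,50,90,98]).round(4))
print("pad hsv",hs[30:90:15,245:300:15].reshape(-1,3).tolist()[:6],"floor bare",np.median(z[30:90,315:322]),"pad z",np.median(z[30:90,245:300]),"mat",np.median(z[120:128,250:400]))
# rim lines in tray coordinates
r=cv2.minAreaRect((c[rim][:,:2]*1000).astype(np.float32));(w,h),a=r[1],r[2]
# long direction
box=cv2.boxPoints(r);e=[box[1]-box[0],box[2]-box[1]];l=e[np.argmax([np.linalg.norm(k) for k in e])];yd=l/np.linalg.norm(l);yd*=np.sign(yd[1]);xd=np.array([yd[1],-yd[0]])
print("yaw x",np.degrees(np.arctan2(xd[1],xd[0])),"size",w,h)
P=(c[rim][:,:2]*1000-np.array(r[0]));print("along tray hist",[(int(k),int(n)) for n,k in zip(*np.histogram(P@yd,bins=np.arange(-150,151,4)))])
for n,(u0,u1) in(("a",(320,370)),("b",(382,432))):
    g=reg&(hs[...,1]<50)&(u>u0)&(u<u1);q=c[g];pl=q[(q[:,2]>.008)&(q[:,2]<.02)];lg=q[q[:,2]>.042]
    print(n,[np.round(x,1) for x in cv2.minAreaRect((pl[:,:2]*1000).astype(np.float32))],"platez",np.median(pl[:,2]),"lug",[np.round(x,1) for x in cv2.minAreaRect((lg[:,:2]*1000).astype(np.float32))],q[:,2].max())
E
```

```text
rim rect [array([ 563.3459, -273.2585]), array([116.8622, 280.6779]), np.float64(4.6604)] z [0.0139 0.0175 0.0192 0.0217]
pad hsv [[16, 113, 218], [16, 118, 201], [16, 121, 196], [16, 119, 204], [16, 122, 188], [17, 118, 207]] floor bare 0.004524476978088499 pad z 0.0076818598407522865 mat -0.00048581354878526883
yaw x 4.6603813 size 116.8621597290039 280.6779479980469
along tray hist [(-150, 0), (-146, 0), (-142, 43), (-138, 289), (-134, 128), (-130, 24), (-126, 18), (-122, 26), (-118, 23), (-114, 27), (-110, 41), (-106, 33), (-102, 33), (-98, 25), (-94, 34), (-90, 37), (-86, 41), (-82, 180), (-78, 37), (-74, 31), (-70, 32), (-66, 61), (-62, 30), (-58, 25), (-54, 27), (-50, 182), (-46, 325), (-42, 44), (-38, 30), (-34, 32), (-30, 30), (-26, 36), (-22, 80), (-18, 37), (-14, 37), (-10, 33), (-6, 39), (-2, 62), (2, 47), (6, 161), (10, 36), (14, 33), (18, 40), (22, 60), (26, 36), (30, 35), (34, 35), (38, 34), (42, 268), (46, 282), (50, 38), (54, 39), (58, 43), (62, 31), (66, 32), (70, 32), (74, 30), (78, 41), (82, 30), (86, 33), (90, 43), (94, 36), (98, 42), (102, 40), (106, 41), (110, 42), (114, 34), (118, 40), (122, 39), (126, 39), (130, 47), (134, 339), (138, 133), (142, 0), (146, 0)]
a [array([ 563.2, -272.4]), array([82.3, 43.6]), np.float64(5.3)] platez 0.014523876385536538 lug [array([ 551.9, -274.2]), array([32.7, 15. ]), np.float64(6.3)] 0.05405725137713374
b [array([ 570.3, -358.1]), array([82.1, 43.3]), np.float64(4.5)] platez 0.014440063591595165 lug [array([ 558.5, -359.5]), array([31.8, 14.3]), np.float64(5.2)] 0.054089226298495774
```

The tray measures 116 x 279 mm, as expected, with a yaw of 4.7°. The pad centre is at (0.5559, -0.1826) and its top is about 7.7 mm high. The TCP should make contact at z of about 0.0275.

```bash
python3 -c "
from h import *
go([.5445,-.1835,.1],down(4.66))"
```

```text
shift [0.121  0.0209 0.1299] rotvec [-0.0013  0.0004 -0.019 ] t 10.8833
```

```bash
python3 -m inch '0.03 0.005 0 0 0 -0.019 0.005;0.06 0.01 0.01 0 0 -0.019 0.005;0.09 0.015 0.04 0 0 -0.019 0.005;0.115 0.021 0.07 0 0 -0.019 0.005;0.121 0.021 0.1 0 0 -0.019 0.005;0.121 0.021 0.125 0 0 -0.019 0.005;0.121 0.021 0.13 0 0 -0.019 0.005;0.121 0.021 0.13 0 0 -0.019 0.005;0.121 0.021 0.13 0 0 -0.019 0.005'
python3 -c "
from h import *
go([.5445,-.1835,.0275],down(4.66))
p=camera_params('wrist');i,d=camera('wrist');c=wcloud(d,p);s=bot.sense()
L=(c-s['position'])@R.from_quat(s['tool_rot']).as_matrix();h=cv2.cvtColor(i,cv2.COLOR_BGR2HSV)
w=(h[...,1]<60)&(abs(L[...,0])<.08)&(abs(L[...,1])<.04)&(L[...,2]>.002)&(L[...,2]<.016)&(d>0)
print(np.percentile(L[w],[2,50,98],axis=0).round(4));q=L[w]
print('plate slope',np.linalg.lstsq(np.c_[q[:,:2],np.ones(len(q))],q[:,2],rcond=None)[0])"
```

```text
clock: 11.63
position: [0.545, -0.1846, 0.1012]
tool_rot: [0.999, 0.039, 0.0, -0.0]
contact_force: [0.7, -0.3, 0.1]
opening: 0.013
grasp_force: 59.1
shift [-0.0004 -0.0012  0.0737] rotvec [-0.0004 -0.0003 -0.0035] t 11.6333
[[ 0.0036 -0.022   0.0087]
 [ 0.0321 -0.001   0.0104]
 [ 0.0525  0.0196  0.0117]]
plate slope [0.0057037  0.00196638 0.01014936]
```

```bash
python3 -m inch '0 -0.001 0.02 0 0 -0.003 0.005;0 -0.001 0.04 0 0 -0.003 0.005;0 -0.001 0.055 0 0 -0.003 0.005;0 -0.001 0.064 0 0 -0.003 0.005;0 -0.001 0.069 0 0 -0.003 0.005;0 -0.001 0.07 0 0 -0.003 0.005;0 -0.001 0.07 0 0 -0.003 0.005;0 -0.001 0.07 0 0 -0.003 0.005'; python3 -m inch '0 0 0.001 0 0 0 0.005;0 0 0.002 0 0 0 0.005;0 0 0.003 0 0 0 0.005;0 0 0.003 0 0 0 0.005'
```

```text
clock: 12.35
position: [0.5454, -0.1842, 0.0315]
tool_rot: [0.999, 0.039, 0.001, 0.0]
contact_force: [0.4, 0.1, -1.3]
opening: 0.0128
grasp_force: 59.1
clock: 12.68
position: [0.5447, -0.1839, 0.0274]
tool_rot: [0.999, 0.039, 0.0, -0.0]
contact_force: [-0.1, 0.5, -1.3]
opening: 0.013
grasp_force: 59.1
```

```bash
python3 -m inch '0 0 0.0005 0 0 0 0.005;0 0 0.001 0 0 0 0.005;0 0 0.001 0 0 0 0.005'; python3 -m inch '0 0 0.0005 0 0 0 0.005;0 0 0.001 0 0 0 0.005;0 0 0.001 0 0 0 0.005'
```

```text
clock: 12.93
position: [0.5447, -0.1839, 0.0271]
tool_rot: [0.999, 0.039, 0.0, -0.0]
contact_force: [-2.9, 0.9, 8.5]
opening: 0.0132
grasp_force: 60.5
clock: 13.18
position: [0.5447, -0.1838, 0.027]
tool_rot: [0.999, 0.039, 0.0, -0.0]
contact_force: [-6.9, 3.3, 20.9]
opening: 0.0129
grasp_force: 62.4
```

It is seated on the cork. I'll ease the load, then open slowly and retreat upward.

```bash
python3 -m inch '0 0 -0.0008 0 0 0 0.005;0 0 -0.0015 0 0 0 0.005;0 0 -0.0015 0 0 0 0.012;0 0 -0.0015 0 0 0 0.016;0 0 -0.0015 0 0 0 0.02;0 0 -0.0015 0 0 0 0.03;0 0 -0.0015 0 0 0 0.04;0 0 -0.0015 0 0 0 0.05;0 0 -0.0015 0 0 0 0.05' 20
python3 -m inch '0 0 -0.01 0 0 0 0.05;0 0 -0.03 0 0 0 0.05;0 0 -0.06 0 0 0 0.05;-0.02 0 -0.09 0 0 0 0.05;-0.06 0 -0.12 0 0 0 0.05;-0.1 0 -0.13 0 0 0 0.05;-0.12 0 -0.13 0 0 0 0.05;-0.12 0 -0.13 0 0 0 0.05;-0.12 0 -0.13 0 0 0 0.05'
python3 - <<'E'
from h import *
p=camera_params("wrist");i,d=camera("wrist");c=wcloud(d,p);cv2.imwrite("pics/end.png",i)
hs=cv2.cvtColor(i,cv2.COLOR_BGR2HSV).astype(int);v=np.mgrid[:384,:512][0]
for lo,hi in((-.225,-.14),(-.315,-.23),(-.405,-.32)):
    g=(hs[...,1]<50)&(c[...,0]>.5)&(c[...,0]<.63)&(c[...,1]>lo)&(c[...,1]<hi)&(d>0)&(c[...,2]>.008)&(c[...,2]<.065);q=c[g];pl=q[q[:,2]<.022];lg=q[q[:,2]>.042]
    print([np.round(x,1) for x in cv2.minAreaRect((pl[:,:2]*1000).astype(np.float32))],np.median(pl[:,2]),"lug",[np.round(x,1) for x in cv2.minAreaRect((lg[:,:2]*1000).astype(np.float32))],q[:,2].max())
i,d=camera("top");h=cloud(d,camera_params("top"))
L=(h-O)@M;w=(abs(L[...,2]-.0235)<.004)&(L[...,0]>.015)&(L[...,0]<.045)&(L[...,1]>-.16)&(L[...,1]<.02)&(d>0);print("bar y",np.percentile(L[w][:,1],[1,99]))
E
```

```text
clock: 13.93
position: [0.5447, -0.1839, 0.0268]
tool_rot: [0.999, 0.039, 0.0, -0.0]
contact_force: [0.5, -0.0, -0.0]
opening: 0.05
grasp_force: 0.0
clock: 14.68
position: [0.4243, -0.1936, 0.1581]
tool_rot: [0.999, 0.039, 0.001, 0.0]
contact_force: [0.4, 0.1, 0.9]
opening: 0.05
grasp_force: 0.0
[array([ 556.1, -182.1]), array([82.6, 43.1]), np.float64(4.3)] 0.01770700342380288 lug [array([ 543.3, -183.4]), array([33.4, 14.1]), np.float64(4.7)] 0.05788438240899074
[array([ 563. , -272.8]), array([82.6, 43.4]), np.float64(5.4)] 0.014595470231749008 lug [array([ 551.4, -274.1]), array([31.5, 15.3]), np.float64(6.0)] 0.054439003597393454
[array([ 570.2, -358. ]), array([82.6, 43.4]), np.float64(4.5)] 0.014499357989266104 lug [array([ 558.6, -359.7]), array([32.1, 14.6]), np.float64(8.2)] 0.05398735133467744
bar y [-0.14321205 -0.04042411]
```

View pics/end.png

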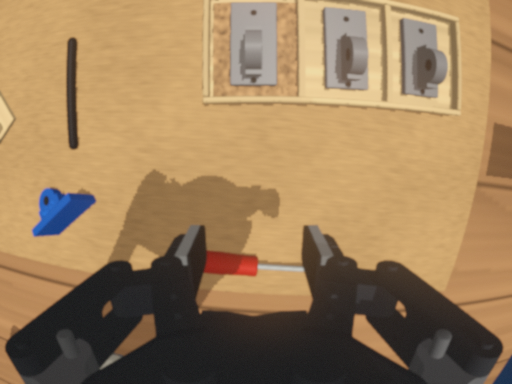

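The bracket lies flat on the cork at (254,45), aligned like its neighbours, and those have not moved. The keeper is still at its stop.

```bash
python3 -c "
from h import *
print(order.finish_job())"
```

```text
the job is handed in; nothing more can be done
None
```

The job is handed in: the bracket sits flat and lug up in the empty bay, the two finished brackets are undisturbed, and the keeper is drawn back to where it would move no farther (about 46.5 mm of travel measured, against the nominal 50 mm).

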